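# Click the catering pail's lid shut

### The arm

A 7-joint arm with a two-finger parallel gripper is mounted at the origin on a cart in front of the work surface, level with it; the furniture and walls round the work are solid. World frame = base frame: x ahead of the robot, y to its left, z up, the work surface at z = 0. Lengths are in m, angles in degrees, forces in N, time in s.
With the tool pointing down it reaches from about 0.35 to 0.9 m from the base axis. Payload 19.9 kg.
Tool frame: the origin (TCP) lies midway between the tips of the shut fingers; the grasp point (between the pads) lies arm.pinch_z behind it (arm.pinch_z is the distance from the TCP to the grasp point, in m); z points along the fingers, y is the line along which they close (so a half turn about z gives the same grasp; the last joint's range is limited). The gripper opens to 94 mm and grips with 3 to 60 N. Pads are 16 mm wide; open, the fingers measure 119 mm over their backs; the gripper's body (75 mm by 177 mm) begins 78 mm behind the grasp point.
Start: joints at [-67.237, 23.915, -0.59, 92.452, 0.269, 63.638, -3.037], TCP at [0.266, 0.566, 0.205] pointing down, gripper open.
Joint ranges: [-161.28, 161.28], [-22.2, 115.67], [-73.04, 71.86], [3.21, 147.25], [-68.34, 248.33], [10.77, 114.83], [-161.83, 161.83]. Speed limits (degrees/s): [108.29, 108.29, 136.94, 136.94, 172.46, 172.46, 172.46].

### API

Orientations are given as a 3x3 rotation matrix whose columns are the frame's x, y, z axes.
In Python, from workcell import arm, optics gives the robot as it stands. The module is installed in compiled form; this text tells all that it offers.
- The arm moves only by the tool drive_tool, never from a script. Its argument "series" is a list of rows, each a list of 7 numbers: the shift along the tool's x, y, z in mm, then the turn, a rotation vector about the tool's x, y, z in degrees, then the closure, from -1 (fully open) to 1 (shut), so that 0 is half open. A call has 1 to 10 rows; each row shifts and turns the commanded pose from where the row before left it, along the tool's axes as they then stand; what a row does not reach is not made up. A row lasts 1/8 s, in which the tool goes at most 62.5 mm and 10.7 degrees, less where a joint would pass 70% of its speed; a pose out of reach is approached as far as the arm can. A call is refused whole if a number of a shift passes 62.5 or a number of a turn 10.7, either way. A call with a gripper value outside its range is refused whole. The fingers move at their own pace and stop on an object; "newtons" is the grip in N (left out, the last holds). Time passes only in rows, so rows that do not move let the fingers close. It gives the time, the measured TCP pose, the force, the opening and the grip force at its end, in the units of the state.
- arm.observe(): the state, without advancing time (a new reading comes with each control period).
- optics.snapshot(name): name is "scene" or "side" or "wrist"; returns the picture (400x640x3 uint8, red, green, blue); there is no depth.
- optics.camera_info(name): a dict with "K" (3x3 intrinsics, pixels), "extrinsics" (4x4, takes a point from camera to world coordinates); the wrist camera has in their place "tool_from_camera" (4x4, takes a point from camera to tool coordinates, whose origin is the TCP and whose axes are the flange's). Camera axes: x right, y up, looking along -z (the intrinsics and any distortion apply to the point x, -y, -z); pixel columns grow to the right and rows downward; lengths in m; the calibration is good to about 2 mm. A picture is of the moment at which its call begins: read the wrist's pose just before it. camera_info takes no time and is no camera call.
- arm.hand_in(): hands the job in; it is judged then, once.
The state is a dict: "clock": time; "joint_positions": joint angles; "joint_vel": joint speeds; "tau": joint torques, N m; "tcp_pos": TCP position; "ee_rot": TCP orientation; "ft_force": force on the tool from outside, world axes, zero at the start; "moment": the same for the moment, N m; "gripper_width": opening from 0.0 (shut) to 1.0 (fully open); "grip_force": force on a finger pad.
Only numpy, scipy, OpenCV 4.12 (cv2) and the standard library are available. Lean on these libraries where they do the work, as an engineer would, in place of code of your own. Each camera call takes 0.05 s, during which the arm holds its last target. There are 200 camera calls.

### The job

The sauce pail's lid has been laid on, but parts of its rim are still standing up. Press down with your fingertips on each rim section that is up until it clicks, so that the lid is shut and flush all the way round. Press only: leave the pail standing where it is, never lift or tip it, and leave the other things on the worktop alone.

Things in the scene. Friction and masses are not known exactly. Their poses are not given: they have to be found in the camera images.
- pail: Off-white round catering pail, loose, 0.7 to 1.1 kg; origin: centre of its underside, z up its axis. Base 134 mm across, 176 mm over the lid's skirt, 131 mm tall to the shut rim. Wire bail folded down on its -x side. Light grey lid: flat fixed middle (112 mm across), rim cut by six slits into 60 degree sections; section n is centred (n-1) x 60 degrees counter-clockwise from the pail's x.
- section_1 (a joint): Lid rim section 1, rad: 0 = unclipped, standing up at 0.34 rad (outer edge 12 mm proud); 0.34 = clicked down, flush. Let go before 0.20 it springs back up; beyond 0.20 it snaps down by itself. About 9 N straight down at its top point gets it past (more nearer the lid's middle). At the start some of the six sections are up, the others shut.
- section_1_top (a point): Point on the upper face of rim section 1, half-way along its arc: shut, it is 77 mm from the pail's axis and 131 mm above the pail's underside; up, about 8 mm higher. The rim's flat runs from 67 to 81 mm from the axis.
- section_2 (a joint): Lid rim section 2, rad: 0 = unclipped, standing up at 0.34 rad (outer edge 12 mm proud); 0.34 = clicked down, flush. Let go before 0.20 it springs back up; beyond 0.20 it snaps down by itself. About 9 N straight down at its top point gets it past (more nearer the lid's middle). At the start some of the six sections are up, the others shut.
- section_2_top (a point): Point on the upper face of rim section 2, half-way along its arc: shut, it is 77 mm from the pail's axis and 131 mm above the pail's underside; up, about 8 mm higher. The rim's flat runs from 67 to 81 mm from the axis.
- section_3 (a joint): Lid rim section 3, rad: 0 = unclipped, standing up at 0.34 rad (outer edge 12 mm proud); 0.34 = clicked down, flush. Let go before 0.20 it springs back up; beyond 0.20 it snaps down by itself. About 9 N straight down at its top point gets it past (more nearer the lid's middle). At the start some of the six sections are up, the others shut.
- section_3_top (a point): Point on the upper face of rim section 3, half-way along its arc: shut, it is 77 mm from the pail's axis and 131 mm above the pail's underside; up, about 8 mm higher. The rim's flat runs from 67 to 81 mm from the axis.
- section_4 (a joint): Lid rim section 4, rad: 0 = unclipped, standing up at 0.34 rad (outer edge 12 mm proud); 0.34 = clicked down, flush. Let go before 0.20 it springs back up; beyond 0.20 it snaps down by itself. About 9 N straight down at its top point gets it past (more nearer the lid's middle). At the start some of the six sections are up, the others shut.
- section_4_top (a point): Point on the upper face of rim section 4, half-way along its arc: shut, it is 77 mm from the pail's axis and 131 mm above the pail's underside; up, about 8 mm higher. The rim's flat runs from 67 to 81 mm from the axis.
- section_5 (a joint): Lid rim section 5, rad: 0 = unclipped, standing up at 0.34 rad (outer edge 12 mm proud); 0.34 = clicked down, flush. Let go before 0.20 it springs back up; beyond 0.20 it snaps down by itself. About 9 N straight down at its top point gets it past (more nearer the lid's middle). At the start some of the six sections are up, the others shut.
- section_5_top (a point): Point on the upper face of rim section 5, half-way along its arc: shut, it is 77 mm from the pail's axis and 131 mm above the pail's underside; up, about 8 mm higher. The rim's flat runs from 67 to 81 mm from the axis.
- section_6 (a joint): Lid rim section 6, rad: 0 = unclipped, standing up at 0.34 rad (outer edge 12 mm proud); 0.34 = clicked down, flush. Let go before 0.20 it springs back up; beyond 0.20 it snaps down by itself. About 9 N straight down at its top point gets it past (more nearer the lid's middle). At the start some of the six sections are up, the others shut.
- section_6_top (a point): Point on the upper face of rim section 6, half-way along its arc: shut, it is 77 mm from the pail's axis and 131 mm above the pail's underside; up, about 8 mm higher. The rim's flat runs from 67 to 81 mm from the axis.
- sauce_tub_0: lidded dip tub (yellow sauce), 66 x 73 x 37 mm; origin at the centre of its underside. A bystander, loose.
- sauce_tub_1: lidded dip tub (green sauce), 66 x 73 x 37 mm; origin at the centre of its underside. A bystander, loose.
- tin_1: small tin can, 57 mm across, 72 mm tall; origin at the centre of its underside. A bystander, loose.
- steel_pot_0: steel ramekin, 67 mm across, 52 mm tall; origin at the centre of its underside. A bystander, loose.
- mug_1: cream mug, 82 mm across (120 mm with its handle), 94 mm tall; origin at the centre of its underside. A bystander, loose.
- chip_box_0: folded cardboard meal box, 133 x 64 x 60 mm; origin at the centre of its underside. A bystander, loose.
- chip_box_1: folded cardboard meal box, 133 x 64 x 60 mm; origin at the centre of its underside. A bystander, loose.

How it is judged (in metres and radians):
At the end, for the whole second after the job is handed in: All six rim sections are clicked down (joint above 0.30 of 0.34 rad); the pail stands upright (within 0.03 rad), at rest, within 30 mm of where it was (value of joint each of section_1, section_2, section_3, section_4, section_5, section_6 above 0.3 rad and distance of pail from where it was at the start of the episode below 0.03 m and angle between pail's own z axis and vertical below 0.03 rad and linear speed of pail below 0.01 m/s); the robot touches nothing.
It fails at once if the pail is lifted (height (world z) of pail above 0.012 m).
It fails at once if the pail is tipped by more than 0.12 rad (angle between pail's own z axis and vertical above 0.12 rad).
It fails at once if the pail is shoved more than 40 mm (distance of pail from where it was at the start of the episode above 0.04 m).
It fails at once if a bystander is moved more than 25 mm or picked up (distance of any of sauce_tub_0, sauce_tub_1, tin_1, steel_pot_0, mug_1, chip_box_0, chip_box_1 from where it was at the start of the episode above 0.025 m).
It fails at once if a bystander is tipped over (angle between any of sauce_tub_0, sauce_tub_1, tin_1, steel_pot_0, mug_1, chip_box_0, chip_box_1's own z axis and vertical above 0.4 rad).
It also fails if it takes over 45 s, if anything falls off the work surface, if the arm or the gripper's body presses on something with over 40 N, if the wrist force passes 120 N, or if a joint passes its speed limit or range.

## Working session

There is one attempt and no reset: what is moved stays moved. The work goes in short steps, Python scripts to look and compute and a tool call to move; the robot and the scene stay as the last step left them, time stands still between calls to the robot, and variables do not carry over. Pictures are saved under pics/ and viewed, at most 10 in all, crops included, and the job is handed in when it is done.

Besides the shell and the picture viewer there is one more tool, called after ">>>" in YAML: its name, and indented under it one key for each argument. drive_tool: Moves the arm, as the interface text tells. Its arguments: {"type":"object","properties":{"series":{"type":"array"},"newtons":{"type":"number"}},"required":["series"]}

```bash
mkdir -p pics
python3 - <<'E'
from workcell import arm, optics
import cv2,numpy as np
s=arm.observe();print({k:np.round(v,3).tolist() for k,v in s.items()},arm.pinch_z)
for n in("scene","side"):
    cv2.imwrite(f"pics/{n}0.png",optics.snapshot(n)[:,:,::-1]);i=optics.camera_info(n);print(n,i)
print(optics.camera_info("wrist"))
E
```

```text
{'clock': 0.0, 'joint_positions': [-67.236, 23.948, -0.591, 92.483, 0.27, 63.638, -3.036], 'joint_vel': [0.021, -0.077, 0.047, 0.029, 0.066, -0.02, -0.039], 'tau': [-0.001, -85.124, 0.638, -42.599, -0.049, 0.019, 0.0], 'tcp_pos': [0.265, 0.565, 0.205], 'ee_rot': [[-0.905, 0.425, -0.0], [0.425, 0.905, -0.001], [-0.0, -0.001, -1.0]], 'ft_force': [-0.373, 0.012, -0.357], 'moment': [-0.0, 0.025, -0.019], 'grip_force': 0.0, 'gripper_width': 1.004} 0.0188
scene {'K': array([[472.83942976,   0.        , 313.26974657],
       [  0.        , 472.83942976, 196.52218432],
       [  0.        ,   0.        ,   1.        ]]), 'extrinsics': array([[ 0.86264578,  0.37908762, -0.3348654 ,  0.14573132],
       [-0.50560685,  0.62757518, -0.59203978, -0.83680936],
       [-0.01428173,  0.68003086,  0.73304438,  1.06950913],
       [ 0.        ,  0.        ,  0.        ,  1.        ]])}
side {'K': array([[374.18865748,   0.        , 318.41891796],
       [  0.        , 374.18865748, 201.75925486],
       [  0.        ,   0.        ,   1.        ]]), 'extrinsics': array([[ 0.86875995,  0.3140614 , -0.38291199,  0.1881907 ],
       [-0.49491102,  0.52268593, -0.69416316, -0.7715413 ],
       [-0.01786714,  0.79256852,  0.60952105,  0.75608712],
       [ 0.        ,  0.        ,  0.        ,  1.        ]])}
{'K': array([[352.93452233,   0.        , 316.39847579],
       [  0.        , 352.93452233, 199.8062025 ],
       [  0.        ,   0.        ,   1.        ]]), 'tool_from_camera': array([[ 2.01091500e-06,  9.71419560e-01,  2.37368992e-01,
         6.96217051e-02],
       [ 9.99999999e-01, -1.13488813e-05,  3.79729899e-05,
         2.20242355e-04],
       [ 3.95815776e-05,  2.37368991e-01, -9.71419559e-01,
        -1.78904254e-01],
       [ 0.00000000e+00,  0.00000000e+00,  0.00000000e+00,
         1.00000000e+00]])}
```

View pics/scene0.png

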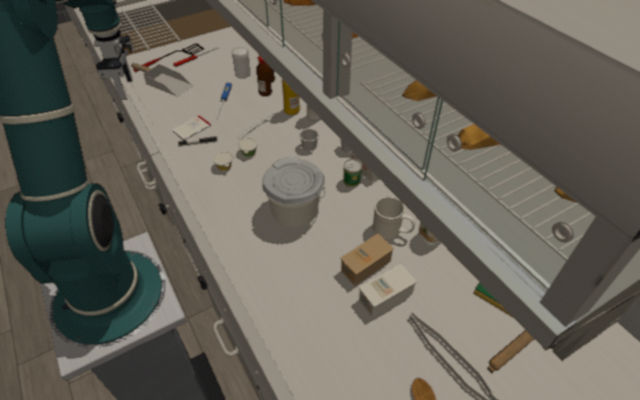

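View pics/side0.png

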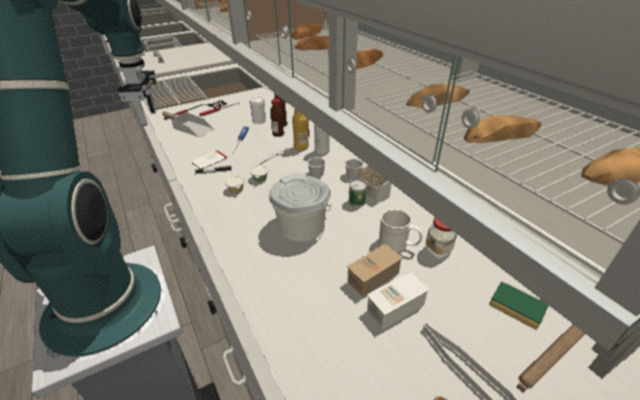

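The pail's lid is centred near (294,180) in the scene view and (300,192) in the side view. A shelf stands beyond it, with boxes to its right. Next I'll cast rays to find the lid.

```bash
cat > h.py <<'E'
from workcell import arm, optics
import cv2,numpy as np
def ray(n,px,E=None):
    i=optics.camera_info(n); E=i["extrinsics"] if E is None else E
    K=i["K"]; d=np.linalg.inv(K)@[px[0],px[1],1]; return E[:3,3],E[:3,:3]@(d*[1,-1,-1])
def cast(n,px,z,E=None):
    o,d=ray(n,px,E); return o+d*(z-o[2])/d[2]
def wristE(s):
    T=np.eye(4);T[:3,:3]=s["ee_rot"];T[:3,3]=s["tcp_pos"];return T@optics.camera_info("wrist")["tool_from_camera"]
def proj(n,P,E=None):
    i=optics.camera_info(n);E=i["extrinsics"] if E is None else E
    c=E[:3,:3].T@(np.asarray(P)-E[:3,3]);p=i["K"]@(c*[1,-1,-1]);return p[:2]/p[2]
E
python3 - <<'E'
from h import *
print(cast("scene",(294,180),.131),cast("side",(300,192),.131))
print("boxes",cast("scene",(366,258),.06),"mug",cast("scene",(388,215),.05),"shelf lower edge?",cast("scene",(350,120),.25))
a=cv2.imread("pics/scene0.png")[140:240,240:350];b=cv2.imread("pics/side0.png")[160:255,250:350]
cv2.imwrite("pics/c.png",np.hstack([cv2.resize(a,(400,400),interpolation=3),cv2.resize(b,(400,400),interpolation=3)]))
E
```

```text
[0.56016895 0.00353651 0.131     ] [0.55851978 0.00683402 0.131     ]
boxes [ 0.61399759 -0.27988721  0.06      ] mug [ 0.75645072 -0.18431623  0.05      ] shelf lower edge? [0.75399487 0.02239147 0.25      ]
```

View pics/c.png

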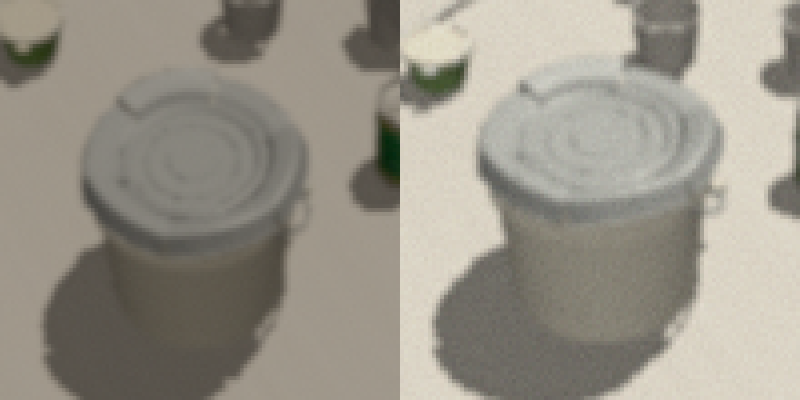

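The far-left lid section is clearly raised. The other sections need a closer wrist view. First I'll check shelf clearance by triangulation, then work out the move.

Run:
```python
from h import *
def tri(p,q):
    a,u=ray("scene",p);b,v=ray("side",q);t=np.linalg.lstsq(np.c_[u,-v],b-a,rcond=None)[0];return (a+u*t[0]+b+v*t[1])/2,np.linalg.norm(a+u*t[0]-b-v*t[1])
print(tri((331,95),(338,107)),tri((424,178),(437,168)),tri((294,180),(300,192)))
s=arm.observe();R=s["ee_rot"];print(R.T@(np.array([.55,0,.30])-s["tcp_pos"])*1000)
```

```text
(array([0.70306866, 0.0413273 , 0.34026155]), np.float64(0.0013389382291436951)) (array([ 0.71164164, -0.32585175,  0.3415525 ]), np.float64(9.88952574405647e-05)) (array([ 0.55589575, -0.00195262,  0.13768066]), np.float64(0.0028164614984945552))
[-497.87187645 -391.14120523  -94.62217077]
```

>>> drive_tool:
  series:
    - [-45,-41,-10,0,0,0,1]
    - [-45,-41,-10,0,0,0,1]
    - [-45,-41,-10,0,0,0,1]
    - [-45,-41,-10,0,0,0,1]
    - [-45,-41,-10,0,0,0,1]
    - [-45,-41,-10,0,0,0,1]
    - [-45,-41,-10,0,0,0,1]
    - [-45,-41,-10,0,0,0,1]
    - [-45,-41,-10,0,0,0,1]
    - [-45,-41,-5,0,0,0,1]
  newtons: 30

```text
clock: 1.35
tcp_pos: [0.4991, 0.0016, 0.301]
ee_rot: [[-0.905, 0.425, 0.001], [0.425, 0.905, 0.0], [-0.001, 0.001, -1.0]]
ft_force: [1.4, -0.5, -0.6]
gripper_width: 0.006
grip_force: 0.0
```

>>> drive_tool:
  series:
    - [0,0,0,0,0,-10,1]
    - [0,0,0,0,0,-10,1]
    - [0,0,0,0,0,-5,1]
    - [0,0,0,0,0,0,1]
    - [0,0,0,0,0,0,1]

```text
clock: 1.98
tcp_pos: [0.4986, 0.0034, 0.3004]
ee_rot: [[-1.0, 0.005, -0.0], [0.005, 1.0, -0.0], [0.0, -0.0, -1.0]]
ft_force: [-0.3, -0.1, 0.2]
gripper_width: 0.009
grip_force: 0.0
```

Run:
```python
from h import *
s=arm.observe();print(s["clock"],s["tcp_pos"],np.round(s["ee_rot"],3).tolist(),s["gripper_width"],s["ft_force"],np.round(s["joint_positions"]))
np.savez("w1.npz",E=wristE(s));im=optics.snapshot("wrist")[:,:,::-1];cv2.imwrite("pics/w1.png",im)
```

```text
1.975 [0.49861824 0.00344    0.3003825 ] [[-1.0, 0.005, -0.0], [0.005, 1.0, -0.0], [0.0, -0.0, -1.0]] 0.009143102917276501 [-0.34440843 -0.11388004  0.23265464] [-25.   6.  23. 104.  -3.  71.  88.]
```

View pics/w1.png

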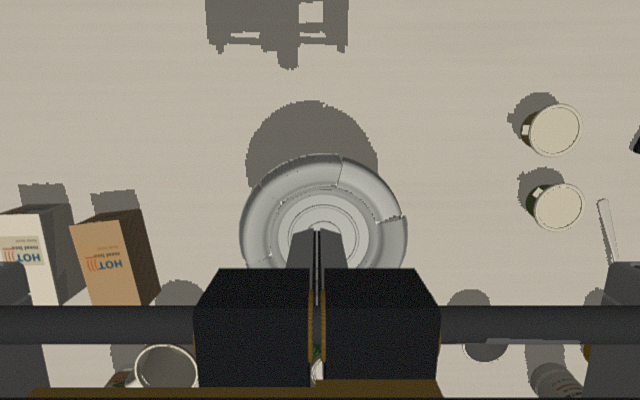

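>>> drive_tool:
  series:
    - [-30,0,0,0,0,0,1]
    - [-30,0,0,0,0,0,1]
    - [0,0,0,0,0,0,1]
    - [0,0,0,0,0,0,1]

```text
clock: 2.52
tcp_pos: [0.5583, 0.0032, 0.3003]
ee_rot: [[-1.0, 0.003, -0.0], [0.003, 1.0, -0.0], [0.0, -0.0, -1.0]]
ft_force: [0.0, -0.6, 0.5]
gripper_width: 0.005
grip_force: 0.0
```

Run:
```python
from h import *
s=arm.observe();print(s["clock"],s["tcp_pos"],s["ft_force"])
np.savez("w2.npz",E=wristE(s));im=optics.snapshot("wrist")[:,:,::-1];cv2.imwrite("pics/w2.png",im)
c=im[60:285,200:440];c=cv2.resize(c,None,fx=2.6,fy=2.6,interpolation=3)
c=cv2.createCLAHE(3,(4,4)).apply(cv2.cvtColor(c,6));cv2.imwrite("pics/w2c.png",c)
```

```text
2.525 [0.55825915 0.0032301  0.30031319] [ 0.01388151 -0.56753118  0.47475327]
```

View pics/w2c.png

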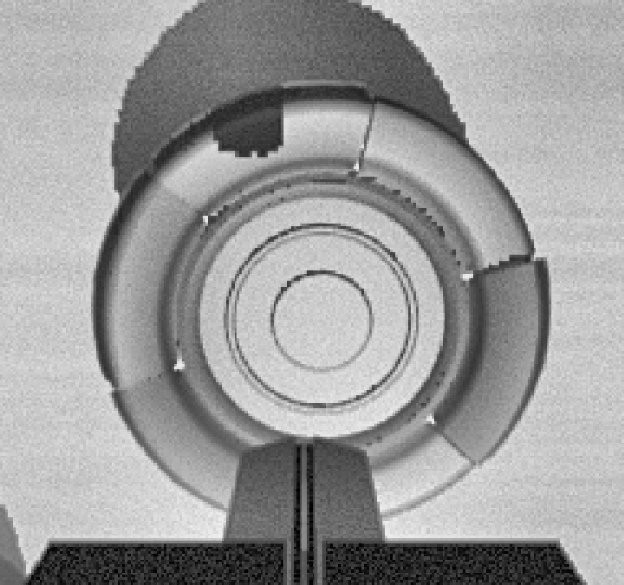

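The whole lid is visible, with its centre at crop (322,320), which is full image (324,183). Slits show at crop (207,218), (355,170), (468,275), (431,420) and (178,365). There are rim steps at the right and top sections. I'll unwrap the rim from all three views to tell which sections are up.

Run:
```python
from h import *
E=np.load("w2.npz")["E"]
f=lambda c:(c[0]/2.6+200,c[1]/2.6+60)
C=cast("wrist",f((322,320)),.128,E);print("centre",C)
for c in[(207,218),(355,170),(468,275),(431,420),(178,365)]:
    p=cast("wrist",f(c),.128,E)-C;print(np.degrees(np.arctan2(p[1],p[0])).round(1),np.hypot(*p[:2]).round(4))
th=np.radians(np.arange(0,360,.5));r=np.linspace(.105,.05,110)
rows=[]
for n,fn in(("scene","scene0"),("side","side0"),("wrist","w2")):
    im=cv2.imread(f"pics/{fn}.png",0);EE=E if n=="wrist" else None
    m=np.array([[proj(n,[C[0]+R*np.cos(t),C[1]+R*np.sin(t),.131],EE) for t in th] for R in r],np.float32)
    u=cv2.remap(im,m,None,cv2.INTER_LINEAR);u=cv2.normalize(u,None,0,255,32)
    u=cv2.resize(u,(720,180))
    for t in range(0,720,60):u[:4,t]=255
    k=int((.105-.088)/.055*180);u[k,::6]=0
    rows.append(u)
cv2.imwrite("pics/polar.png",np.vstack(rows))
```

```text
centre [0.55715512 0.01139907 0.128     ]
-132.1 0.0589
167.9 0.0585
107.2 0.0588
46.9 0.0598
-72.5 0.0595Traceback (most recent call last):
  File "<stdin>", line 11, in <module>
  File "h.py", line 11, in proj
    i=optics.camera_info(n);E=i["extrinsics"] if E is None else E
ValueError: time passes only in moves, steps and waits
```

View pics/polar.png

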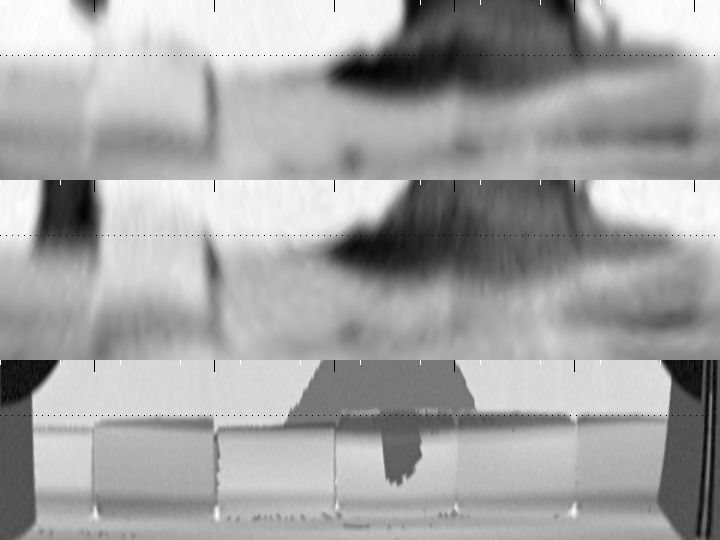

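The slits sit at 47+60k°. Sections centred at 77°, 197°, 257° and 317° show the outward or shifted skirt edge, so they look up. Those at 17° and 137° look shut. The contact height will confirm. First press is the 197° section.

>>> drive_tool:
  series:
    - [37,-7,45,0,0,0,1]
    - [36,-7,45,0,0,0,1]
    - [0,0,45,0,0,0,1]
    - [0,0,10,0,0,0,1]
    - [0,0,0,0,0,0,1]

```text
clock: 3.2
tcp_pos: [0.486, -0.0105, 0.1562]
ee_rot: [[-1.0, 0.003, 0.0], [0.003, 1.0, -0.0], [-0.0, -0.0, -1.0]]
ft_force: [0.1, 0.3, 0.5]
gripper_width: 0.004
grip_force: 0.0
```

>>> drive_tool:
  series:
    - [0,0,6,0,0,0,1]
    - [0,0,6,0,0,0,1]
    - [0,0,0,0,0,0,1]

```text
clock: 3.58
tcp_pos: [0.4857, -0.0105, 0.1434]
ee_rot: [[-1.0, 0.002, -0.0], [0.002, 1.0, -0.0], [0.0, -0.0, -1.0]]
ft_force: [0.0, -0.8, 0.3]
gripper_width: 0.005
grip_force: 0.0
```

>>> drive_tool:
  series:
    - [0,0,4,0,0,0,1]
    - [0,0,4,0,0,0,1]
    - [0,0,0,0,0,0,1]
    - [0,0,0,0,0,0,1]

```text
clock: 4.08
tcp_pos: [0.4858, -0.0105, 0.1356]
ee_rot: [[-1.0, 0.002, 0.0], [0.002, 1.0, -0.0], [-0.0, -0.0, -1.0]]
ft_force: [0.4, 0.5, -0.7]
gripper_width: 0.004
grip_force: 0.0
```

>>> drive_tool:
  series:
    - [0,0,2,0,0,0,1]
    - [0,0,2,0,0,0,1]
    - [0,0,0,0,0,0,1]

```text
clock: 4.45
tcp_pos: [0.4857, -0.0105, 0.1315]
ee_rot: [[-1.0, 0.002, 0.0], [0.002, 1.0, -0.0], [-0.0, -0.0, -1.0]]
ft_force: [0.5, -0.1, 0.4]
gripper_width: 0.007
grip_force: 0.2
```

>>> drive_tool:
  series:
    - [0,0,2,0,0,0,1]
    - [0,0,0,0,0,0,1]

```text
clock: 4.7
tcp_pos: [0.4859, -0.0105, 0.1307]
ee_rot: [[-1.0, 0.003, 0.0], [0.003, 1.0, 0.001], [-0.0, 0.001, -1.0]]
ft_force: [-11.6, -0.6, 32.0]
gripper_width: 0.005
grip_force: 15.8
```

Solid at z = 0.131, so the 197° section is shut. Next is 257°.

>>> drive_tool:
  series:
    - [0,0,-30,0,0,0,1]
    - [-27,-26,0,0,0,0,1]
    - [-27,-26,0,0,0,0,1]
    - [0,0,18,0,0,0,1]
    - [0,0,4,0,0,0,1]

```text
clock: 5.32
tcp_pos: [0.5389, -0.0626, 0.1364]
ee_rot: [[-1.0, 0.003, -0.001], [0.003, 1.0, -0.0], [0.001, -0.0, -1.0]]
ft_force: [0.5, -0.9, 2.8]
gripper_width: 0.008
grip_force: 1.1
```

>>> drive_tool:
  series:
    - [0,0,2,0,0,0,1]

```text
clock: 5.45
tcp_pos: [0.5389, -0.062, 0.1352]
ee_rot: [[-1.0, 0.002, -0.001], [0.002, 1.0, 0.0], [0.001, 0.0, -1.0]]
ft_force: [-0.4, -0.4, 0.1]
gripper_width: 0.005
grip_force: 0.0
```

>>> drive_tool:
  series:
    - [0,0,2,0,0,0,1]

```text
clock: 5.58
tcp_pos: [0.5393, -0.062, 0.1336]
ee_rot: [[-1.0, 0.002, -0.0], [0.002, 1.0, 0.0], [0.0, 0.0, -1.0]]
ft_force: [0.5, 0.3, -0.1]
gripper_width: 0.002
grip_force: 0.0
```

>>> drive_tool:
  series:
    - [0,0,2,0,0,0,1]

```text
clock: 5.7
tcp_pos: [0.5395, -0.0623, 0.1316]
ee_rot: [[-1.0, 0.002, 0.0], [0.002, 1.0, 0.0], [-0.0, 0.0, -1.0]]
ft_force: [-0.3, 1.0, -0.7]
gripper_width: 0.005
grip_force: 0.0
```

>>> drive_tool:
  series:
    - [0,0,2,0,0,0,1]
    - [0,0,0,0,0,0,1]

```text
clock: 5.95
tcp_pos: [0.5398, -0.0628, 0.1308]
ee_rot: [[-1.0, 0.003, 0.001], [0.003, 1.0, 0.0], [-0.001, 0.0, -1.0]]
ft_force: [-9.3, 1.4, 24.6]
gripper_width: 0.008
grip_force: 12.1
```

That one gave force at 136 mm and then clicked. Now 317°.

>>> drive_tool:
  series:
    - [0,0,-30,0,0,0,1]
    - [-36,11,0,0,0,0,1]
    - [-36,11,0,0,0,0,1]
    - [0,0,14,0,0,0,1]
    - [0,0,4,0,0,0,1]

```text
clock: 6.58
tcp_pos: [0.6113, -0.0408, 0.1408]
ee_rot: [[-1.0, 0.002, -0.0], [0.002, 1.0, -0.0], [0.0, -0.0, -1.0]]
ft_force: [2.8, 3.0, 7.7]
gripper_width: 0.003
grip_force: 3.6
```

>>> drive_tool:
  series:
    - [0,0,3,0,0,0,1]

```text
clock: 6.7
tcp_pos: [0.6118, -0.0411, 0.1391]
ee_rot: [[-1.0, 0.003, 0.002], [0.003, 1.0, -0.0], [-0.002, 0.0, -1.0]]
ft_force: [3.8, -1.0, 7.2]
gripper_width: 0.004
grip_force: 3.1
```

>>> drive_tool:
  series:
    - [0,0,3,0,0,0,1]

```text
clock: 6.82
tcp_pos: [0.6117, -0.0414, 0.1362]
ee_rot: [[-1.0, 0.003, 0.002], [0.003, 1.0, -0.0], [-0.002, -0.0, -1.0]]
ft_force: [0.8, -0.4, 1.4]
gripper_width: 0.007
grip_force: 0.9
```

>>> drive_tool:
  series:
    - [0,0,3,0,0,0,1]

```text
clock: 6.95
tcp_pos: [0.6109, -0.0412, 0.1325]
ee_rot: [[-1.0, 0.003, -0.0], [0.003, 1.0, 0.0], [0.0, 0.0, -1.0]]
ft_force: [-0.3, 0.6, -0.3]
gripper_width: 0.004
grip_force: 0.0
```

>>> drive_tool:
  series:
    - [0,0,3,0,0,0,1]
    - [0,0,0,0,0,0,1]

```text
clock: 7.2
tcp_pos: [0.6121, -0.0416, 0.1309]
ee_rot: [[-1.0, 0.003, 0.002], [0.003, 1.0, -0.0], [-0.002, -0.0, -1.0]]
ft_force: [-4.5, -0.4, 20.7]
gripper_width: 0.007
grip_force: 10.5
```

317° clicked. Now 17° as a check.

>>> drive_tool:
  series:
    - [0,0,-30,0,0,0,1]
    - [-8,37,0,0,0,0,1]
    - [-8,37,0,0,0,0,1]
    - [0,0,14,0,0,0,1]
    - [0,0,4,0,0,0,1]

```text
clock: 7.82
tcp_pos: [0.6268, 0.0324, 0.1403]
ee_rot: [[-1.0, 0.003, -0.002], [0.003, 1.0, -0.001], [0.002, -0.001, -1.0]]
ft_force: [-0.3, -0.1, 0.6]
gripper_width: 0.004
grip_force: 0.0
```

>>> drive_tool:
  series:
    - [0,0,3,0,0,0,1]

```text
clock: 7.95
tcp_pos: [0.6275, 0.0318, 0.1382]
ee_rot: [[-1.0, 0.004, -0.0], [0.004, 1.0, -0.001], [0.0, -0.001, -1.0]]
ft_force: [0.2, -0.2, -0.0]
gripper_width: 0.006
grip_force: 0.0
```

>>> drive_tool:
  series:
    - [0,0,3,0,0,0,1]

```text
clock: 8.07
tcp_pos: [0.6278, 0.0323, 0.1355]
ee_rot: [[-1.0, 0.004, 0.0], [0.004, 1.0, -0.0], [-0.0, -0.0, -1.0]]
ft_force: [-0.3, -0.3, -0.4]
gripper_width: 0.003
grip_force: 0.0
```

>>> drive_tool:
  series:
    - [0,0,3,0,0,0,1]
    - [0,0,3,0,0,0,1]
    - [0,0,0,0,0,0,1]

```text
clock: 8.45
tcp_pos: [0.6289, 0.033, 0.131]
ee_rot: [[-1.0, 0.003, 0.003], [0.003, 1.0, 0.0], [-0.003, 0.0, -1.0]]
ft_force: [-3.3, 1.2, 16.9]
gripper_width: 0.005
grip_force: 8.9
```

>>> drive_tool:
  series:
    - [0,0,-30,0,0,0,1]
    - [28,27,0,0,0,0,1]
    - [27,26,0,0,0,0,1]
    - [0,0,14,0,0,0,1]
    - [0,0,4,0,0,0,1]

```text
clock: 9.07
tcp_pos: [0.5728, 0.0862, 0.141]
ee_rot: [[-1.0, 0.002, -0.001], [0.002, 1.0, 0.0], [0.001, 0.0, -1.0]]
ft_force: [-2.9, 3.3, 9.2]
gripper_width: 0.005
grip_force: 4.0
```

>>> drive_tool:
  series:
    - [0,0,3,0,0,0,1]

```text
clock: 9.2
tcp_pos: [0.5736, 0.086, 0.1385]
ee_rot: [[-1.0, 0.003, 0.0], [0.003, 1.0, 0.0], [-0.0, 0.0, -1.0]]
ft_force: [-0.8, 2.8, 4.9]
gripper_width: 0.008
grip_force: 2.2
```

>>> drive_tool:
  series:
    - [0,0,3,0,0,0,1]

```text
clock: 9.32
tcp_pos: [0.5737, 0.0855, 0.1355]
ee_rot: [[-1.0, 0.004, 0.001], [0.004, 1.0, -0.0], [-0.001, -0.0, -1.0]]
ft_force: [0.7, 1.2, 0.4]
gripper_width: 0.006
grip_force: 0.2
```

>>> drive_tool:
  series:
    - [0,0,3,0,0,0,1]
    - [0,0,3,0,0,0,1]
    - [0,0,0,0,0,0,1]

```text
clock: 9.7
tcp_pos: [0.5738, 0.0863, 0.1308]
ee_rot: [[-1.0, 0.003, 0.002], [0.003, 1.0, 0.001], [-0.002, 0.001, -1.0]]
ft_force: [-5.3, 0.5, 22.8]
gripper_width: 0.006
grip_force: 11.0
```

17° was already shut, and 77° clicked. Now 137°, then a repeat of 197°, then look.

>>> drive_tool:
  series:
    - [0,0,-30,0,0,0,1]
    - [36,-12,0,0,0,0,1]
    - [36,-12,0,0,0,0,1]
    - [0,0,14,0,0,0,1]
    - [0,0,4,0,0,0,1]

```text
clock: 10.32
tcp_pos: [0.5009, 0.0624, 0.1408]
ee_rot: [[-1.0, 0.003, -0.001], [0.003, 1.0, -0.0], [0.001, -0.0, -1.0]]
ft_force: [0.1, 0.9, -0.5]
gripper_width: 0.002
grip_force: 0.0
```

>>> drive_tool:
  series:
    - [0,0,3,0,0,0,1]
    - [0,0,3,0,0,0,1]
    - [0,0,3,0,0,0,1]
    - [0,0,3,0,0,0,1]
    - [0,0,0,0,0,0,1]

```text
clock: 10.95
tcp_pos: [0.5012, 0.0625, 0.1307]
ee_rot: [[-1.0, 0.003, 0.001], [0.003, 1.0, 0.001], [-0.001, 0.001, -1.0]]
ft_force: [-10.3, -0.9, 28.5]
gripper_width: 0.003
grip_force: 14.0
```

>>> drive_tool:
  series:
    - [0,0,-30,0,0,0,1]
    - [8,-37,0,0,0,0,1]
    - [8,-37,0,0,0,0,1]
    - [0,0,14,0,0,0,1]
    - [0,0,4,0,0,0,1]

```text
clock: 11.58
tcp_pos: [0.4844, -0.011, 0.1406]
ee_rot: [[-1.0, 0.002, -0.001], [0.002, 1.0, -0.0], [0.001, -0.0, -1.0]]
ft_force: [0.1, -0.2, -0.2]
gripper_width: 0.003
grip_force: 0.0
```

>>> drive_tool:
  series:
    - [0,0,3,0,0,0,1]
    - [0,0,3,0,0,0,1]
    - [0,0,3,0,0,0,1]
    - [0,0,3,0,0,0,1]
    - [0,0,0,0,0,0,1]

```text
clock: 12.2
tcp_pos: [0.4849, -0.0113, 0.1307]
ee_rot: [[-1.0, 0.002, 0.0], [0.002, 1.0, 0.001], [-0.0, 0.001, -1.0]]
ft_force: [-11.4, 0.6, 31.2]
gripper_width: 0.004
grip_force: 15.4
```

>>> drive_tool:
  series:
    - [0,0,-50,0,0,0,1]
    - [-24,5,-40,0,0,0,1]
    - [-24,5,-40,0,0,0,1]
    - [-24,4,-40,0,0,0,1]
    - [0,0,0,0,0,0,1]
    - [0,0,0,0,0,0,1]

```text
clock: 12.95
tcp_pos: [0.5562, 0.0023, 0.2986]
ee_rot: [[-1.0, 0.002, -0.001], [0.002, 1.0, -0.0], [0.001, -0.0, -1.0]]
ft_force: [-1.2, -0.3, 0.4]
gripper_width: 0.006
grip_force: 0.0
```

Run:
```python
from pol import *
s=arm.observe();print(s["clock"],s["tcp_pos"],s["ft_force"]);E=wristE(s)
im=optics.snapshot("wrist")[:,:,::-1];cv2.imwrite("pics/w3.png",im)
cv2.imwrite("pics/scene3.png",optics.snapshot("scene")[:,:,::-1])
c=cv2.resize(im[60:285,200:440],(427,400),interpolation=3)
polar([('wrist','w3',E)],'pics/p3.png')
p=cv2.imread('pics/p3.png');c=cv2.copyMakeBorder(c,0,0,0,293,0)
d=cv2.imread("pics/scene3.png")[130:240,240:350];c[:290,430:720]=cv2.resize(d,(290,290),interpolation=3)
cv2.imwrite("pics/final.png",np.vstack([p,c]))
```

```text
12.95 [0.55615658 0.00225494 0.29861978] [-1.17517816 -0.26063339  0.40254819]
```

View pics/final.png

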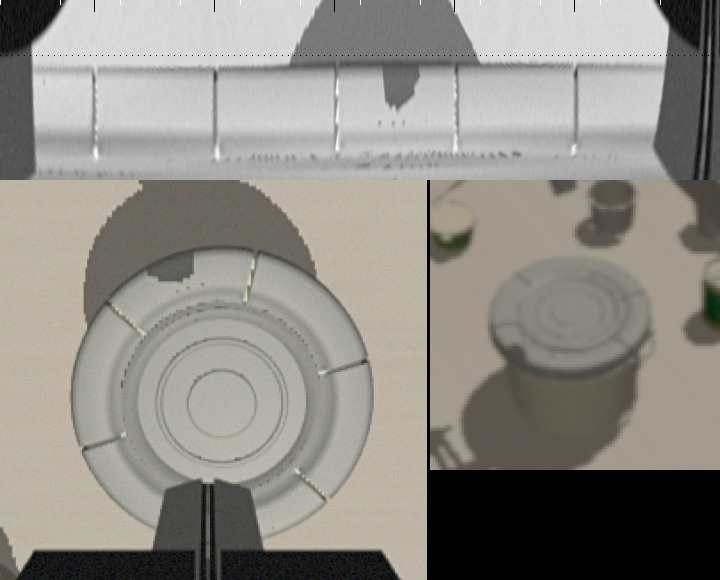

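The lid is a clean circle with all the rim sections at the same radius. All six slits are level, and the pail is upright and unmoved.

```bash
python3 -c "
from workcell import arm
print(arm.hand_in())"
```

```text
the job is handed in; nothing more can be done
None
```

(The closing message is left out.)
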